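# Add a slotted mass to the dead-load rig and lower the load

### The job

With the dead-load rig's pan still raised, take the thickest of the three loose slotted masses from the wooden tray, slide it sideways onto the stem and let it rest flat and fully home on the mass already there, with its slot facing the opposite way to that one's slot. Then swing the lift lever fully over, away from the robot, to lower the load onto the specimen. Leave the other masses, the calliper and the jar where they are.

Things in the scene. Friction and masses are not known exactly. Their poses are not given: they have to be found in the camera images.
- rig: dead-load compression rig, fixed: grey base plate 150 x 260 mm (y from -165 to +95 mm), two columns, an aluminium bridge and a vertical loading rod that slides up and down and carries a pan and stem. Origin on the table straight below the rod's axis; x points away from the robot (yaw within 0.3 rad), y left, z up. Apart from stem and lever nothing is higher than the pan.
- stem_foot (a point): point on the stem's axis at the upper face of the round dark steel pan (90 mm across), 134 mm above the table while raised, 128 mm lowered. The steel stem, 10 mm in diameter, stands 60 mm out of the pan's middle.
- stem_head (a point): top of the round black knob on the stem, 72 mm above stem_foot. The knob is 26 mm across and 12 mm high (underside 60 mm above the pan), wider than any slot, so masses must go on sideways below it.
- mass_on: steel slotted mass 80 mm in diameter, 18 mm thick, about 0.65 kg, lying loose on the pan around the stem. Origin at the centre of its underside, z up; its slot (14 mm wide) runs from its centre along its own +x, open at the rim. At the start the slot faces roughly the robot (within 0.95 rad of the rig's -x).
- mass_thick: the mass to add: steel slotted disc 64 mm in diameter, 22 mm thick (the thickest of the three in the tray), about 0.5 kg. Origin at the centre of its underside, z up; its slot, 14 mm wide with a rounded end, runs from 6 mm behind the centre along its own +x and is open at the rim. It starts lying flat in the tray.
- mass_thick_slot (a point): middle of the open mouth of mass_thick's slot: at the rim, 32 mm from the disc's axis, at its upper face.
- mass_thin: bystander: slotted mass 64 mm in diameter, only 11 mm thick, lying in the tray. Origin at the centre of its underside.
- mass_small: bystander: slotted mass 52 mm in diameter, 14 mm thick, lying in the tray. Origin at the centre of its underside.
- tray: fixed wooden tray 280 x 280 mm lined with black rubber; floor 10 mm and rim 18 mm above the table, rim 7 mm thick. Origin on the table under its centre. The three masses lie in three of its four quarters, centres about 120 mm apart; which is where changes.
- lever (a joint): lift lever, rad: 0 = leaning 0.6 rad from upright towards the robot, pan raised; 1.2 = end stop, leaning 0.6 rad away from the robot, pan lowered by 6 mm. It stays where it is left; a push of 1 to 4 N at the knob moves it.
- lever_knob (a point): centre of the lever's black ball knob, 28 mm across, on a 10 mm bar, 75 mm from the lever's axis, which is parallel to the rig's y and 112 mm above the table. The knob moves in an arc 150 mm to the right (-y) of the stem, away from the robot as the joint grows; it can be pushed from the robot's side with closed fingers.
- calliper: bystander: steel calliper 200 mm long, lying flat beyond the tray and rig. Origin on the table under its beam.
- jar: bystander: clear specimen jar with white cap, 64 mm across, 85 mm high, standing left of the rig. Origin at the centre of its underside.
Mind the look-alikes: they are no part of the job. What is shaped like the mass_on but turquoise is not meant. Leave any red look-alike of the mass_thick alone.

How it is judged (in metres and radians):
On the way, in this order (a step that is already met when the one before it is completed fails the run):
1. the thickest mass rests let go on the other one, around the stem, slot opposite, with the lever still not moved (horizontal distance between each of mass_thick, mass_on and stem_foot below 0.006 m and z of mass_thick in the frame of stem_foot between 0.015 and 0.021 m and angle between each of mass_thick, mass_on's own z axis and vertical below 0.06 rad and x of mass_thick_slot in the frame of mass_on below -0.0245 m and z of mass_on in the frame of stem_foot below 0.003 m and contact force between the fingers and mass_thick below 0.3 N and linear speed of each of mass_thick, mass_on below 0.02 m/s and value of joint lever below 0.2 rad), for 0.2 s.
2. the lever is swung over and the load is down (value of joint lever above 1.1 rad), for 0.2 s.
At the end, for the whole second after the job is handed in: mass_thick lies flat (0.06 rad) on mass_on (underside 15 to 21 mm above the pan), mass_on flat on the pan (3 mm), both centred on the stem within 6 mm and at rest, mass_thick released; slots opposite within about 40 degrees (mouth 24.5 mm behind mass_on's centre); lever beyond 1.1 rad (horizontal distance between each of mass_thick, mass_on and stem_foot below 0.006 m and z of mass_thick in the frame of stem_foot between 0.015 and 0.021 m and angle between each of mass_thick, mass_on's own z axis and vertical below 0.06 rad and x of mass_thick_slot in the frame of mass_on below -0.0245 m and z of mass_on in the frame of stem_foot below 0.003 m and contact force between the fingers and mass_thick below 0.3 N and linear speed of each of mass_thick, mass_on below 0.02 m/s and value of joint lever above 1.1 rad); the robot touches nothing.
It fails at once if the thin mass is moved more than 20 mm (distance of mass_thin from where it was at the start of the episode above 0.02 m).
It fails at once if the small mass is moved more than 20 mm (distance of mass_small from where it was at the start of the episode above 0.02 m).
It fails at once if the calliper is moved more than 20 mm (distance of calliper from where it was at the start of the episode above 0.02 m).
It fails at once if the jar is moved more than 20 mm (distance of jar from where it was at the start of the episode above 0.02 m).
It also fails if it takes over 51 s, if anything falls off the work surface, if the arm or the gripper's body presses on something with over 40 N, if the wrist force passes 120 N, or if a joint passes its speed limit or range.

### The arm

A 6-joint arm with a two-finger parallel gripper is mounted at the origin on the work surface. World frame = base frame: x ahead of the robot, y to its left, z up, the work surface at z = 0. Lengths are in mm, angles in rad, forces in N, time in s.
With the tool pointing down it reaches from about 275 to 725 mm from the base axis. Payload 15.9 kg.
Tool frame: the origin (TCP) lies at the very end of the fingers, on their centre line; the grasp point (between the pads) lies 19 mm behind it; z points along the fingers, y is the direction in which the jaws open and shut (so a half turn about z gives the same grasp; the last joint's range is limited). The gripper opens to 85 mm and grips with 20 to 120 N. Pads are 22 mm wide; open, the fingers measure 114 mm over their backs; the gripper's body (76 mm by 85 mm) begins 54 mm behind the grasp point. The pads swing forward as they close: fully open they stand 13 mm farther back than shut.
Start: joints at [-1.337, 0.213, -0.034, 1.323, 0, 1.571], TCP at [115.833, -486.383, 231.306] pointing down, gripper open.
Joint ranges: [-2.98, 2.98], [-0.74, 1.72], [-1.14, 1.35], [-2.1, 2.04], [-1.57, 1.44], [-3.14, 3.14]. Speed limits (rad/s): [1.89, 1.89, 2.39, 2.57, 3.14, 3.14].

### API

Orientations are given as a rotation vector (axis times angle).
In Python, from rig import manip gives the robot as it stands. The module is installed in compiled form; this text tells all that it offers.
- The arm moves only by the tool send_rows, never from a script. Its argument "steps" is a list of rows, each a list of 7 numbers: the opening, from 0 (shut) to 1 (fully open), then the shift along the tool's x, y, z in m, then the turn, a rotation vector about the tool's x, y, z in rad. A call has 1 to 12 rows; each row is the pose to reach, as a shift and turn from the pose measured when the call began, along the tool's axes at that moment; what a row does not reach only later rows make up. A row lasts 1/8 s, in which the tool goes at most 62.5 mm and 10.7 degrees, less where a joint would pass 70% of its speed; a pose out of reach is approached as far as the arm can. A call with a gripper value outside its range is refused whole. The fingers move at their own pace and stop on an object; the grip force is fixed at half the most. Time passes only in rows, so rows that repeat a pose let the fingers close. It gives the time, the measured TCP pose, the force and the opening at its end, in the units of the state.
- manip.read_state(): the state, without advancing time (a new reading comes with each control period).
- manip.snapshot(name): name is "side" or "top" or "wrist"; returns a dict with "color" (384x512x3 uint8, red, green, blue), "fx", "fy", "cx", "cy" (pixels), "distortion" ([k1, k2, p1, p2, k3] as OpenCV has them; the pictures are not rectified), "extrinsics" (4x4, takes a point from camera to world coordinates). Camera axes: x right, y up, looking along -z (the intrinsics and any distortion apply to the point x, -y, -z); pixel columns grow to the right and rows downward; lengths in mm; the calibration is good to about 2 mm. A picture is of the moment at which its call begins. There is no depth.
- manip.job_done(): hands the job in, once; it reports no verdict.
The state is a dict: "clock": time; "qpos": joint angles; "qvel": joint speeds; "effort": joint torques, N m; "tcp_pos": TCP position; "tcp_rot": TCP orientation; "force": force on the tool from outside, world axes, zero at the start; "wrist_torque": the same for the moment, N m; "gripper_width": opening from 0.0 (shut) to 1.0 (fully open).
Only numpy, scipy, OpenCV 4.12 (cv2) and the standard library are available. Lean on these libraries where they do the work, as an engineer would, in place of code of your own. Each camera call takes 0.05 s, during which the arm holds its last target.

## Working session

There is one attempt and no reset: what is moved stays moved. The work goes in short steps, Python scripts to look and compute and a tool call to move; the robot and the scene stay as the last step left them, time stands still between calls to the robot, and variables do not carry over. Pictures are saved under pics/ and viewed, and the job is handed in when it is done.

Besides the shell and the picture viewer there is one more tool, called after ">>>" by a JSON object that holds its "api" and its "payload". send_rows: Moves the arm, as the interface text tells. Its arguments: {"type":"object","properties":{"steps":{"type":"array"}},"required":["steps"]}

```bash
mkdir -p pics
cat > h.py <<'E'
import numpy as np, cv2, json
from rig import manip
def snap(n,f=None):
    s=manip.snapshot(n)
    if f:
        cv2.imwrite('pics/'+f,cv2.cvtColor(s['color'],cv2.COLOR_RGB2BGR))
        np.savez('pics/'+f[:-4]+'.npz',**{k:np.array(v) for k,v in s.items()})
    return s
def load(f): return dict(np.load('pics/'+f+'.npz'))
def ray(s,u,v):
    K=np.array([[s['fx'],0,s['cx']],[0,s['fy'],s['cy']],[0,0,1]],float)
    p=cv2.undistortPoints(np.array([[[u,v]]],float),K,np.array(s['distortion'],float))[0,0]
    E=np.array(s['extrinsics']); d=E[:3,:3]@np.array([p[0],-p[1],-1]); return E[:3,3],d/np.linalg.norm(d)
def onz(s,u,v,z):
    o,d=ray(s,u,v); return o+d*(z-o[2])/d[2]
def proj(s,P):
    E=np.array(s['extrinsics']); q=E[:3,:3].T@(np.array(P,float)-E[:3,3])
    K=np.array([[s['fx'],0,s['cx']],[0,s['fy'],s['cy']],[0,0,1]],float)
    return cv2.projectPoints(np.array([[q[0],-q[1],-q[2]]]),np.zeros(3),np.zeros(3),K,np.array(s['distortion'],float))[0].ravel()
def tri(s1,p1,s2,p2):
    A=np.zeros((3,3));b=np.zeros(3)
    for s,p in((s1,p1),(s2,p2)):
        o,d=ray(s,*p);M=np.eye(3)-np.outer(d,d);A+=M;b+=M@o
    return np.linalg.solve(A,b)
E
python3 - <<'E'
from h import *
for n in('side','top','wrist'):
    s=snap(n,n+'0.png'); print(n,s['fx'],s['cx'],s['cy'],s['distortion'],np.round(s['extrinsics'],3).tolist())
print(manip.read_state())
E
```

```text
side 419.7741626827881 257.2689724737087 188.4962229755255 [-0.13843977  0.          0.          0.          0.        ] [[0.99, 0.08, -0.12, 459.278], [-0.143, 0.643, -0.752, -963.785], [0.017, 0.761, 0.648, 946.487], [0.0, 0.0, 0.0, 1.0]]
top 488.6315749423747 249.9552020110886 191.18750454416121 [-0.19440904  0.          0.          0.          0.        ] [[0.001, 0.991, -0.133, 406.314], [-1.0, 0.0, -0.007, -20.949], [-0.007, 0.133, 0.991, 1544.62], [0.0, 0.0, 0.0, 1.0]]
wrist 306.6498575357846 259.07356864997246 190.6562890319544 [0.00878434 0.         0.         0.         0.        ] [[0.231, 0.926, 0.299, 192.527], [-0.973, 0.22, 0.07, -468.037], [-0.001, -0.307, 0.952, 374.272], [0.0, 0.0, 0.0, 1.0]]
{'clock': 0.15, 'qpos': array([-1.33698866e+00,  2.13238389e-01, -3.48690833e-02,  1.32350851e+00,
        1.95016863e-05,  1.57081541e+00]), 'qvel': array([-0.0013813 , -0.00084973,  0.00173727,  0.00036294, -0.00137688,
       -0.00127182]), 'effort': array([-2.81166058e-04, -6.86405754e+01,  4.87248981e+01,  1.30506992e-02,
       -3.04478021e-05, -4.09654561e-06]), 'tcp_pos': array([ 115.78940016, -486.14978056,  230.95041834]), 'tcp_rot': array([-3.11934252e+00, -3.66303261e-01,  1.19730291e-04]), 'force': array([ 0.10765341, -0.28360537, -0.56921501]), 'wrist_torque': array([-0.00649004, -0.00797136, -0.03842714]), 'gripper_width': 1.0026180631975559}
```

View pics/top0.png

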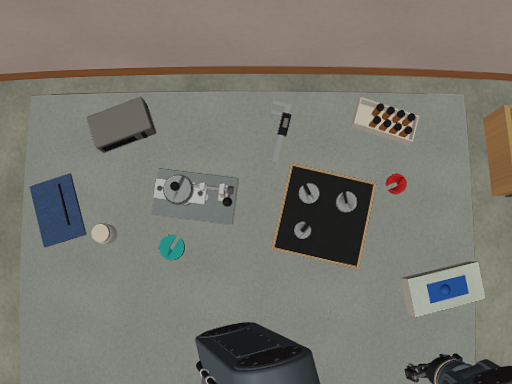

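View pics/side0.png

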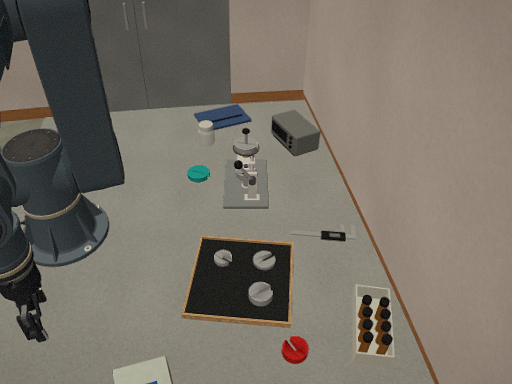

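View pics/wrist0.png

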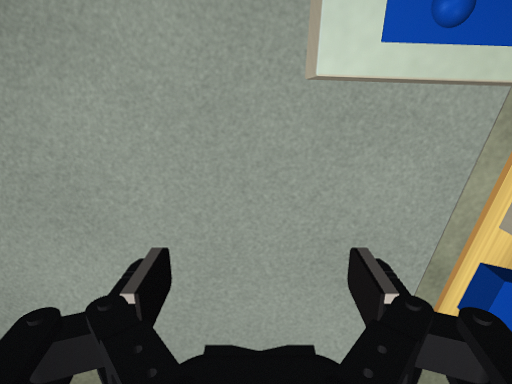

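Run:
```python
import cv2,numpy as np
t=cv2.imread('pics/top0.png');s=cv2.imread('pics/side0.png')
a=cv2.resize(t[155:275,270:385],None,fx=4,fy=4,interpolation=cv2.INTER_CUBIC)[:480,:400]
b=cv2.resize(s[235:335,180:300],None,fx=4,fy=4,interpolation=cv2.INTER_CUBIC)[:480,:400]
o=np.zeros((480,800,3),np.uint8);o[:a.shape[0],:400]=a;o[:b.shape[0],400:400+b.shape[1]]=b
cv2.imwrite('pics/c1.png',o)
a=cv2.resize(t[160:230,145:245],None,fx=4,fy=4,interpolation=cv2.INTER_CUBIC)
b=cv2.resize(s[120:215,210:280],None,fx=5,fy=5,interpolation=cv2.INTER_CUBIC)
o=np.zeros((480,800,3),np.uint8);o[:a.shape[0],:400]=a;o[:b.shape[0],400:400+b.shape[1]]=b
cv2.imwrite('pics/c2.png',o)
```

```text
(no output)
```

View pics/c1.png

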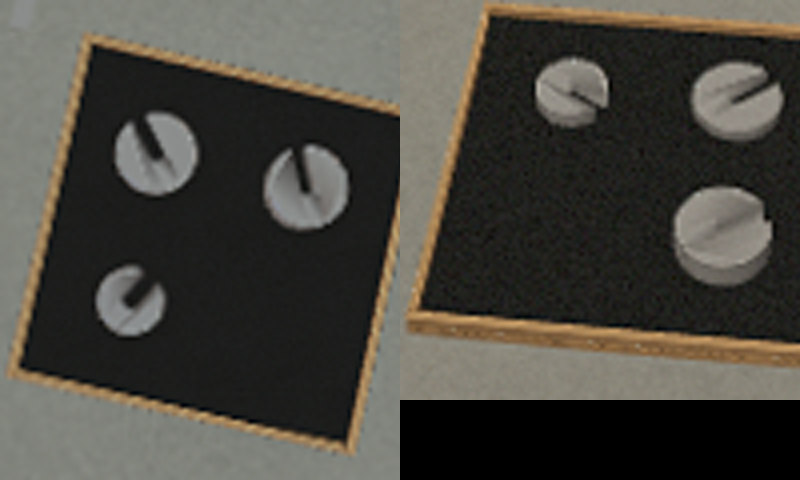

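View pics/c2.png

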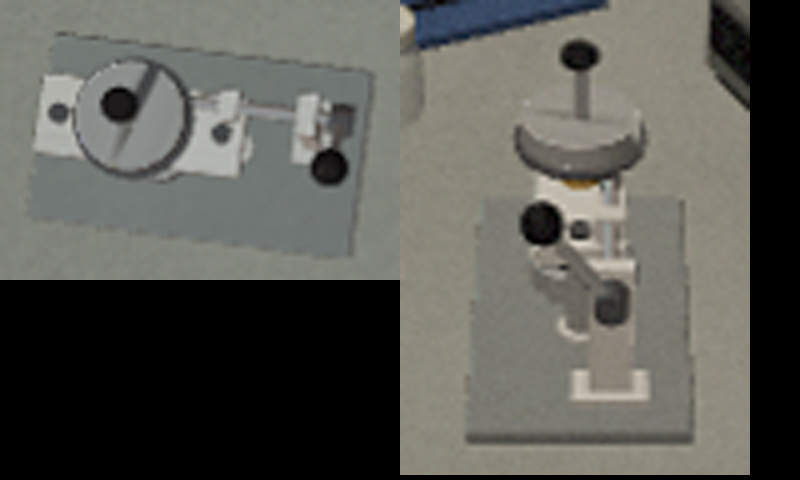

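Run:
```python
from h import *
s=load('top0'); im=s['color']
hsv=cv2.cvtColor(im,cv2.COLOR_RGB2HSV); m=((hsv[...,2]>95)&(hsv[...,1]<60)).astype(np.uint8)
m2=np.zeros_like(m);m2[172:246,285:365]=m[172:246,285:365]
for c in cv2.findContours(m2,cv2.RETR_EXTERNAL,cv2.CHAIN_APPROX_NONE)[0]:
    if len(c)<30: continue
    h=cv2.convexHull(c);(u,v),r=cv2.minEnclosingCircle(h);print(u,v,r,cv2.contourArea(h))
    for z in(32,21): print(z,onz(s,u,v,z).round(1), 'diam',np.linalg.norm(onz(s,u-r,v,z)-onz(s,u+r,v,z)).round(1))
# side same
S=load('side0');hsv=cv2.cvtColor(S['color'],cv2.COLOR_RGB2HSV); m=((hsv[...,2]>95)&(hsv[...,1]<60)).astype(np.uint8)
m2=np.zeros_like(m);m2[245:310,205:285]=m[245:310,205:285]
for c in cv2.findContours(m2,cv2.RETR_EXTERNAL,cv2.CHAIN_APPROX_NONE)[0]:
    if len(c)<30: continue
    print(cv2.boundingRect(c), onz(S,*cv2.minEnclosingCircle(c)[0],21).round(1))
# slot tip and knob etc (top pixels from crop)
print('slot mouth',onz(s,270+298/4,155+150/4,32))
print('knob',tri(s,(145+119/4,160+104/4),S,(210+178/5,120+55/5)))
print('lever',tri(s,(145+329/4,160+167/4),S,(210+142/5,120+222/5)))
for z in (134,152): print('disc c',z,onz(s,145+132/4,160+119/4,z))
# base plate corners at z~? 
for p in((57,32),(372,72),(352,255),(30,217)): print('plate',onz(s,145+p[0]/4,160+p[1]/4,10).round(1))
```

```text
302.0 230.0 8.24631118774414 197.0
32 [ 487.4 -172.3   32. ] diam 51.3
21 [ 488.  -173.4   21. ] diam 51.7
346.0871276855469 201.3787841796875 10.55370044708252 319.5
32 [ 576.6 -312.3   32. ] diam 67.1
21 [ 577.8 -314.4   21. ] diam 67.6
308.52642822265625 192.8700408935547 10.190516471862793 302.5
32 [ 603.5 -194.1   32. ] diam 64.1
21 [ 604.9 -195.4   21. ] diam 64.5
348.0 175.5 16.37843894958496 120.0
32 [ 658.8 -320.5   32. ] diam 105.0
21 [ 660.6 -322.7   21. ] diam 105.8
286.5 179.0 7.159010887145996 21.5
32 [ 647.3 -125.5   32. ] diam 45.0
21 [ 649.1 -126.2   21. ] diam 45.3
(249, 282, 24, 24) [ 576.1 -314.3   21. ]
(253, 251, 23, 19) [ 604.6 -199.2   21. ]
(214, 249, 18, 17) [ 488.3 -177.8   21. ]
slot mouth [ 604.62294208 -307.91847483   32.        ]
knob [601.11820024 198.69621547 197.51524435]
lever [560.36021962  52.2750099  173.40476674]
disc c 134 [599.36325861 199.1908157  134.        ]
disc c 152 [596.89988794 196.38175087 152.        ]
plate [687.  281.1  10. ]
plate [654.   27.3  10. ]
plate [508.4  42.5  10. ]
plate [537.7 299.   10. ]
```

```bash
cat >> h.py <<'E'
from scipy.spatial.transform import Rotation as R
def goal(x,y,z,yaw):
    st=manip.read_state(); T=R.from_rotvec(st['tcp_rot']); p=np.array(st['tcp_pos'])
    G=R.from_matrix(np.array([[np.cos(yaw),np.sin(yaw),0],[np.sin(yaw),-np.cos(yaw),0],[0,0,-1.]]))
    X=T.as_matrix()[:,0]
    print('t',round(st['clock'],2),'pos',p.round(1),'yaw',np.arctan2(X[1],X[0]).round(3),'w',round(st['gripper_width'],3),'F',np.round(st['force'],1))
    print('shift',(T.inv().apply(np.array([x,y,z])-p)/1000).round(4),'turn',(T.inv()*G).as_rotvec().round(3))
E
python3 -c "
from h import *
goal(577,-312,150,.15)"
```

```text
t 0.15 pos [ 115.8 -486.1  231. ] yaw 0.234 w 1.003 F [ 0.1 -0.3 -0.6]
shift [ 0.489  -0.0625  0.081 ] turn [-0.001  0.     0.084]
```

>>> {"api": "send_rows", "payload": {"steps": [[1, 0.06, -0.008, 0, 0, 0, 0.01], [1, 0.489, -0.0625, 0.05, 0, 0, 0.084], [1, 0.489, -0.0625, 0.05, 0, 0, 0.084], [1, 0.489, -0.0625, 0.05, 0, 0, 0.084], [1, 0.489, -0.0625, 0.081, 0, 0, 0.084], [1, 0.489, -0.0625, 0.081, 0, 0, 0.084], [1, 0.489, -0.0625, 0.081, 0, 0, 0.084], [1, 0.489, -0.0625, 0.081, 0, 0, 0.084], [1, 0.489, -0.0625, 0.081, 0, 0, 0.084], [1, 0.489, -0.0625, 0.081, 0, 0, 0.084], [1, 0.489, -0.0625, 0.081, 0, 0, 0.084]]}}

```text
clock: 1.52
tcp_pos: [576.1, -312.8, 150.6]
tcp_rot: [-3.132, -0.233, -0.0]
force: [-0.1, -0.4, 0.3]
gripper_width: 0.999
```

```bash
python3 -c "
from h import *
snap('wrist','w1.png')
goal(577,-312,150,.15)"
```

```text
t 1.57 pos [ 576.1 -312.8  150.7] yaw 0.148 w 1.0 F [-0.1  0.4  1.3]
shift [ 0.001  -0.0007  0.0007] turn [-0.    -0.    -0.002]
```

View pics/w1.png

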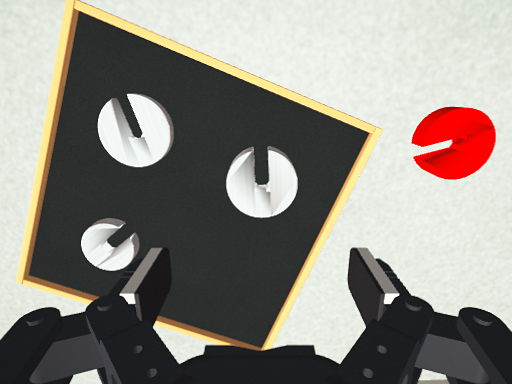

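Run:
```python
from h import *
s=load('w1'); im=s['color']
m=np.zeros(im.shape[:2],np.uint8); g=im.min(2); m[140:225,215:305]=(g[140:225,215:305]>110)
cs=cv2.findContours(m,cv2.RETR_EXTERNAL,cv2.CHAIN_APPROX_NONE)[0]; c=max(cs,key=cv2.contourArea)
P=np.array([onz(s,*p[0],32)[:2] for p in cv2.convexHull(c)],np.float32)
(x,y),r=cv2.minEnclosingCircle(P);print('top circle',x,y,r)
t=load('top0');
# slot edges
for v in range(150,185,5):
    row=g[v,235:290]; d=np.where(row<110)[0]+235; print(v,d[:1],d[-1:], [k for k in d if 245<k<280][:1],[k for k in d if 245<k<280][-1:])
o=cv2.resize(im[135:230,210:310],None,fx=6,fy=6); cv2.imwrite('pics/c3.png',o[...,::-1])
```

```text
top circle 578.1166381835938 -314.70233154296875 33.480369567871094
150 [235] [289] [np.int64(250)] [np.int64(279)]
155 [235] [289] [np.int64(254)] [np.int64(267)]
160 [255] [289] [np.int64(255)] [np.int64(267)]
165 [255] [267] [np.int64(255)] [np.int64(267)]
170 [254] [267] [np.int64(254)] [np.int64(267)]
175 [255] [268] [np.int64(255)] [np.int64(268)]
180 [255] [268] [np.int64(255)] [np.int64(268)]
```

View pics/c3.png

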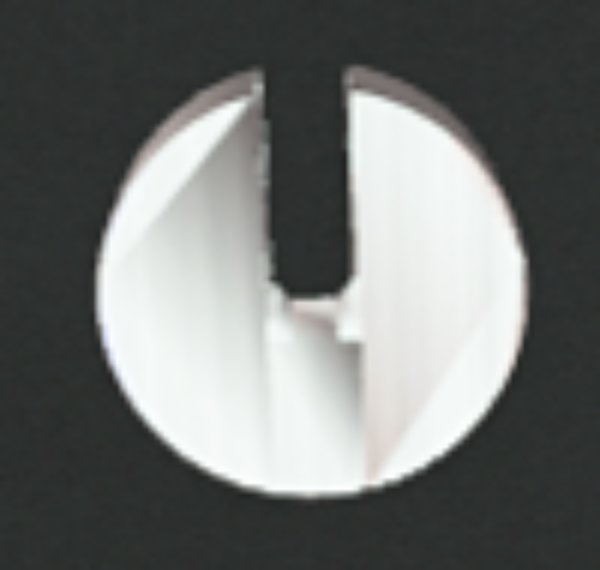

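Run:
```python
from h import *
s=load('w1')
f=lambda a,b:(210+(a+.5)/6-.5,135+(b+.5)/6-.5)
P=np.array([onz(s,*f(*p),32)[:2] for p in((310,497),(97,290),(528,280),(175,450),(450,445),(350,90),(118,230),(505,190),(255,97))])
A=np.c_[2*P,np.ones(len(P))];q=np.linalg.lstsq(A,(P**2).sum(1),rcond=None)[0];r=np.sqrt(q[2]+q[0]**2+q[1]**2);print(q[:2],r,np.linalg.norm(P-q[:2],axis=1).round(1))
a=[onz(s,*f(*p),32)[:2] for p in((262,100),(270,270),(350,92),(355,270))]
for i in(0,2): d=a[i]-a[i+1];print('slot ang',np.arctan2(d[1],d[0]), 'w',np.linalg.norm(a[0]-a[2]))
mid=(a[0]+a[2])/2; d=mid-q[:2]; print('mouth ang',np.arctan2(d[1],d[0]),np.linalg.norm(d))
goal(*q[:2],6,.15)
```

```text
[ 576.64914227 -315.44137849] 31.720829197727547 [31.8 32.4 31.7 32.1 31.1 31.7 30.8 32.3 31.5]
slot ang 0.18859942058071444 w 12.685825276147892
slot ang 0.1845853561342321 w 12.685825276147892
mouth ang 0.19277352013910737 30.50046700635431
t 1.57 pos [ 576.1 -312.8  150.7] yaw 0.148 w 1.0 F [-0.1  0.4  1.3]
shift [0.     0.0027 0.1447] turn [-0.    -0.    -0.002]
```

>>> {"api": "send_rows", "payload": {"steps": [[1, 0.001, 0.002, 0.05, 0, 0, -0.039], [1, 0.001, 0.002, 0.1, 0, 0, -0.039], [1, 0.001, 0.002, 0.13, 0, 0, -0.039], [1, 0.001, 0.002, 0.143, 0, 0, -0.039], [1, 0.001, 0.002, 0.143, 0, 0, -0.039], [1, 0.001, 0.002, 0.143, 0, 0, -0.039]]}}

```text
clock: 2.33
tcp_pos: [578.3, -315.3, 9.5]
tcp_rot: [3.127, 0.293, 0.004]
force: [-0.3, 0.3, 0.3]
gripper_width: 1.002
```

```bash
python3 -c "
from h import *
snap('wrist','w2.png');snap('side','s2.png')
goal(577,-315,7,.187)
im=cv2.imread('pics/s2.png');cv2.imwrite('pics/s2c.png',cv2.resize(im[220:330,180:310],None,fx=5,fy=5))"
```

```text
t 2.42 pos [ 578.3 -315.2    9.3] yaw 0.187 w 0.994 F [ 0.3  1.  -0.6]
shift [-0.0013 -0.0004  0.0023] turn [ 0.001 -0.002  0.   ]
```

View pics/w2.png

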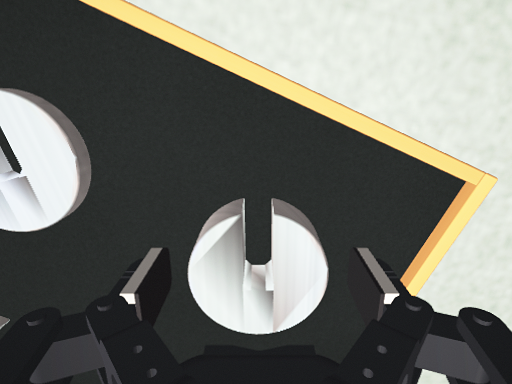

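View pics/s2c.png

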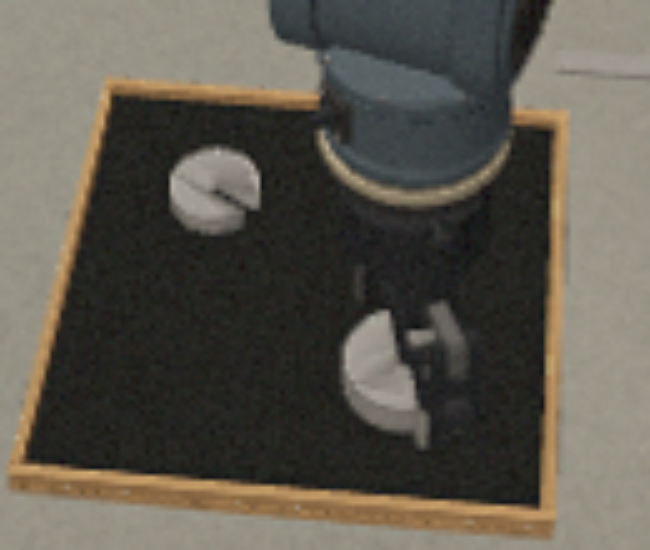

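>>> {"api": "send_rows", "payload": {"steps": [[1, -0.0015, -0.001, 0.004, 0, 0, 0], [1, -0.0015, -0.001, 0.004, 0, 0, 0], [0.5, -0.0015, -0.001, 0.004, 0, 0, 0], [0.5, -0.0015, -0.001, 0.004, 0, 0, 0], [0.5, -0.0015, -0.001, 0.004, 0, 0, 0], [0.5, -0.0015, -0.001, 0.004, 0, 0, 0], [0.5, -0.0015, -0.001, 0.004, 0, 0, 0]]}}

```text
clock: 3.3
tcp_pos: [576.7, -314.6, 5.8]
tcp_rot: [3.126, 0.294, 0.004]
force: [-3.1, 0.4, 6.5]
gripper_width: 0.725
```

```bash
python3 -c "
from h import *
snap('wrist','w3.png')
goal(577,-315,100,.187)"
```

```text
t 3.35 pos [ 576.8 -314.6    5.8] yaw 0.187 w 0.727 F [-2.4 -0.6  7.5]
shift [ 0.0004  0.0006 -0.0942] turn [ 0.002 -0.003  0.   ]
```

View pics/w3.png

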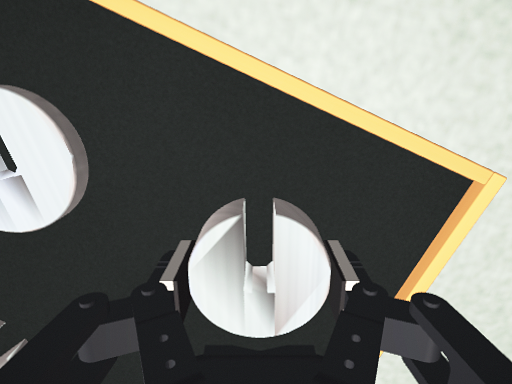

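>>> {"api": "send_rows", "payload": {"steps": [[0.5, 0, 0, -0.03, 0, 0, 0], [0.5, 0, 0, -0.08, 0, 0, 0], [0.5, 0, 0, -0.14, 0, 0, 0], [0.5, 0, 0, -0.2, 0, 0, 0], [0.5, 0, 0, -0.24, 0, 0, 0], [0.5, 0, 0, -0.24, 0, 0, 0]]}}

```text
clock: 4.1
tcp_pos: [577.2, -314.9, 248.6]
tcp_rot: [3.124, 0.293, 0.01]
force: [0.7, -1.0, -6.6]
gripper_width: 0.725
```

```bash
python3 -c "
from h import *
snap('side','s4.png')
goal(490,193,240,.0)"
```

```text
t 4.15 pos [ 576.5 -314.6  246.1] yaw 0.187 w 0.726 F [-0.1  0.4 -5.8]
shift [ 0.0095 -0.5148  0.0049] turn [ 0.002 -0.004  0.187]
```

View pics/s4.png

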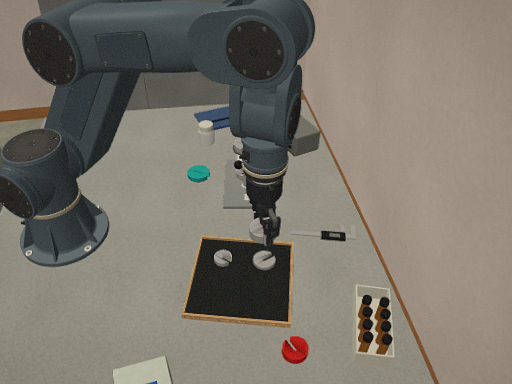

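>>> {"api": "send_rows", "payload": {"steps": [[0.5, 0, -0.05, 0.004, 0, 0, 0.02], [0.5, 0.003, -0.11, 0.004, 0, 0, 0.05], [0.5, 0.009, -0.17, 0.004, 0, 0, 0.08], [0.5, 0.009, -0.23, 0.004, 0, 0, 0.1], [0.5, 0.009, -0.29, 0.004, 0, 0, 0.13], [0.5, 0.009, -0.35, 0.004, 0, 0, 0.15], [0.5, 0.009, -0.41, 0.004, 0, 0, 0.187], [0.5, 0.009, -0.46, 0.004, 0, 0, 0.187], [0.5, 0.009, -0.5, 0.004, 0, 0, 0.187], [0.5, 0.009, -0.515, 0.004, 0, 0, 0.187], [0.5, 0.009, -0.515, 0.004, 0, 0, 0.187]]}}

```text
clock: 5.52
tcp_pos: [502.2, 58.7, 240.8]
tcp_rot: [-3.089, -0.134, 0.001]
force: [1.3, -0.0, -4.7]
gripper_width: 0.729
```

```bash
python3 -c "
from h import *
snap('wrist','w5.png')
goal(490,193,240,.0)"
```

```text
t 5.58 pos [502.1  58.9 240.9] yaw 0.087 w 0.728 F [ 0.6 -0.3 -4.2]
shift [-0.0005 -0.1344  0.0075] turn [-0.049  0.     0.087]
```

View pics/w5.png

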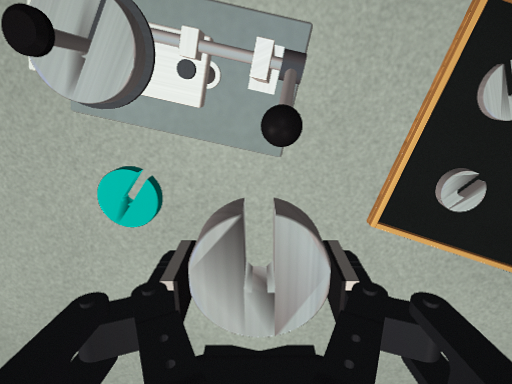

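>>> {"api": "send_rows", "payload": {"steps": [[0.5, 0, -0.03, 0.002, -0.02, 0, 0.03], [0.5, 0, -0.07, 0.004, -0.04, 0, 0.06], [0.5, 0, -0.11, 0.007, -0.049, 0, 0.087], [0.5, 0, -0.1345, 0.0075, -0.049, 0, 0.087], [0.5, 0, -0.1345, 0.0075, -0.049, 0, 0.087], [0.5, 0, -0.1345, 0.0075, -0.049, 0, 0.087]]}}

```text
clock: 6.32
tcp_pos: [502.3, 61.6, 240.1]
tcp_rot: [-3.085, -0.139, 0.008]
force: [-0.0, -0.7, -4.0]
gripper_width: 0.726
```

```bash
python3 -c "
from h import *
snap('wrist','w6.png')
goal(490,193,240,.0)"
```

```text
t 6.38 pos [502.2  61.6 240.1] yaw 0.09 w 0.726 F [ 0.5  0.1 -4.8]
shift [-0.0004 -0.1318  0.0071] turn [-0.053  0.005  0.09 ]
```

View pics/w6.png

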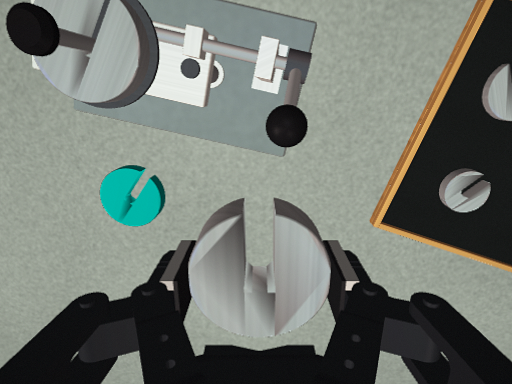

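```bash
python3 -c "
from h import *
st=manip.read_state();print(st['qpos'].round(3),st['qvel'].round(3),st['effort'].round(1))
snap('side','s6.png');snap('top','t6.png')"
```

```text
[8.900e-02 2.260e-01 3.000e-03 1.351e+00 5.300e-02 3.141e+00] [ 0.003  0.     0.     0.002  0.003 -0.001] [  0.1 -72.1  50.6   0.    0.4   0. ]
```

View pics/s6.png

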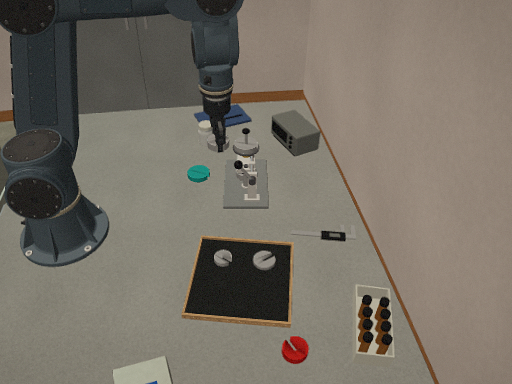

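View pics/t6.png

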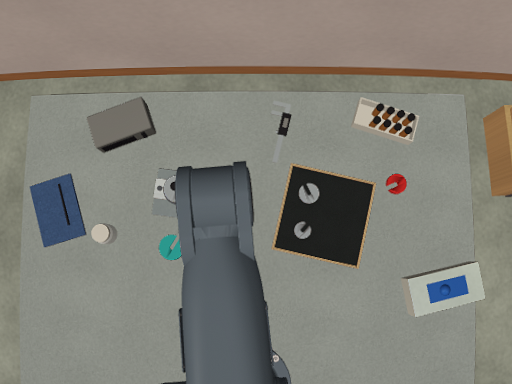

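```bash
python3 -c "
from h import *
im=cv2.imread('pics/w6.png');cv2.imwrite('pics/c6.png',cv2.resize(im[0:120,0:170],None,fx=4.7,fy=4.7,interpolation=2))"
```

```text
(no output)
```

View pics/c6.png

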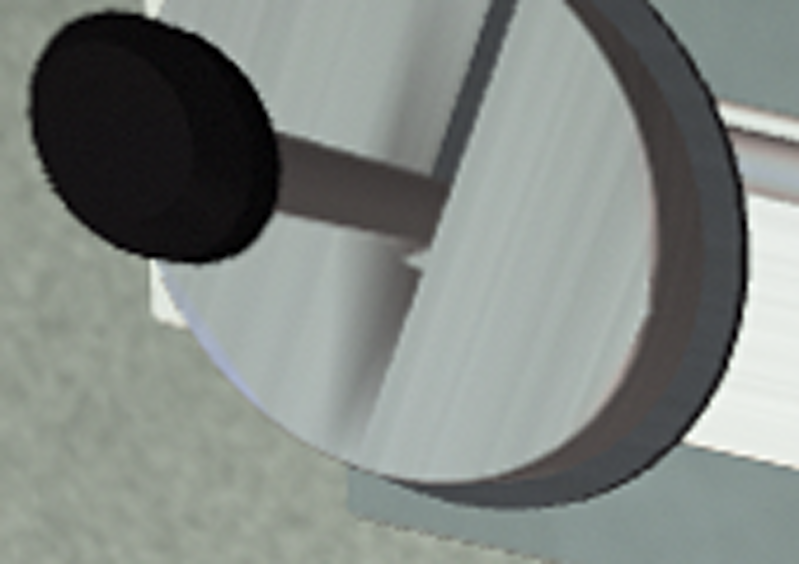

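```bash
python3 -c "
from h import *
goal(580,110,240,1.4)"
```

```text
t 6.47 pos [502.2  61.7 240. ] yaw 0.09 w 0.725 F [-0.4 -0.1 -4.3]
shift [ 0.0818 -0.041   0.002 ] turn [-0.047 -0.033 -1.31 ]
```

>>> {"api": "send_rows", "payload": {"steps": [[0.5, 0.01, -0.005, 0, -0.01, -0.005, -0.15], [0.5, 0.02, -0.01, 0, -0.02, -0.01, -0.32], [0.5, 0.03, -0.015, 0, -0.03, -0.01, -0.5], [0.5, 0.04, -0.02, 0, -0.03, -0.02, -0.68], [0.5, 0.06, -0.03, 0, -0.035, -0.02, -0.85], [0.5, 0.08, -0.04, 0.002, -0.04, -0.03, -1.02], [0.5, 0.082, -0.041, 0.002, -0.047, -0.033, -1.18], [0.5, 0.082, -0.041, 0.002, -0.047, -0.033, -1.31], [0.5, 0.082, -0.041, 0.002, -0.047, -0.033, -1.31]]}}

```text
clock: 7.6
tcp_pos: [580.2, 110.1, 239.9]
tcp_rot: [-2.403, -2.023, 0.001]
force: [0.2, 0.2, -5.1]
gripper_width: 0.727
```

```bash
python3 -c "
from h import *
goal(669,168,245,2.74)
st=manip.read_state();print(st['qpos'].round(3))"
```

```text
t 7.6 pos [580.2 110.1 239.9] yaw 1.4 w 0.727 F [ 0.2  0.2 -5.1]
shift [ 0.0722  0.0776 -0.0051] turn [-1.00e-03 -0.00e+00 -1.34e+00]
[0.187 0.407 0.253 1.418 0.    1.929]
```

>>> {"api": "send_rows", "payload": {"steps": [[0.5, 0.01, 0.01, -0.005, 0, 0, -0.16], [0.5, 0.02, 0.022, -0.005, 0, 0, -0.33], [0.5, 0.03, 0.034, -0.005, 0, 0, -0.5], [0.5, 0.04, 0.045, -0.005, 0, 0, -0.68], [0.5, 0.055, 0.06, -0.005, 0, 0, -0.85], [0.5, 0.072, 0.078, -0.005, 0, 0, -1.02], [0.5, 0.072, 0.078, -0.005, 0, 0, -1.19], [0.5, 0.072, 0.078, -0.005, 0, 0, -1.34], [0.5, 0.072, 0.078, -0.005, 0, 0, -1.34]]}}

```text
clock: 8.72
tcp_pos: [669.3, 167.7, 244.7]
tcp_rot: [-0.632, -3.076, 0.0]
force: [-0.5, -0.0, -4.8]
gripper_width: 0.728
```

```bash
python3 -c "
from h import *
snap('wrist','w7.png')
goal(669,168,245,2.74)
st=manip.read_state();print(st['qpos'].round(3))"
```

```text
t 8.78 pos [669.3 167.7 244.8] yaw 2.734 w 0.723 F [ 0.5 -0.  -5.3]
shift [ 0.0004  0.0002 -0.0002] turn [-0.    -0.001 -0.006]
[0.245 0.661 0.679 1.589 0.    0.653]
```

View pics/w7.png

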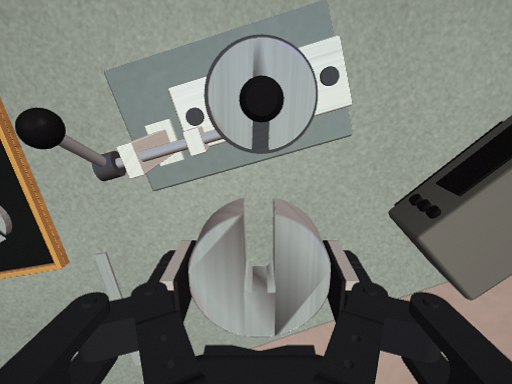

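Run:
```python
from h import *
s=load('w7'); im=s['color']; o=cv2.resize(im[20:350,180:345],None,fx=3,fy=3,interpolation=2)
a=np.zeros((560,790,3),np.uint8)
c1=cv2.resize(im[28:160,195:325],None,fx=4.2,fy=4.2,interpolation=2);c2=cv2.resize(im[192:285,225:290],None,fx=3.7,fy=3.7,interpolation=2)
a[:c1.shape[0],:c1.shape[1]]=c1;a[:c2.shape[0],549:549+c2.shape[1]]=c2
cv2.imwrite('pics/c7.png',a[...,::-1])
```

```text
(no output)
```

View pics/c7.png

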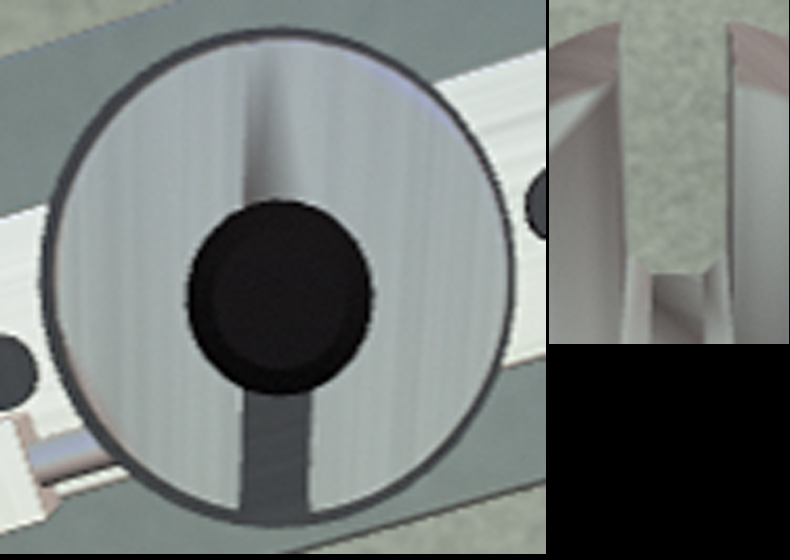

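Run:
```python
from h import *
s=load('w7'); f=lambda a,b:(195+(a+.5)/4.2-.5,28+(b+.5)/4.2-.5); g=lambda a,b:(225+(a-549+.5)/3.7-.5,192+(b+.5)/3.7-.5)
def show(n,u,v,z): p=onz(s,u,v,z); print(n,p.round(1)); return p
e=[onz(s,*f(*p),134)[:2] for p in((42,276),(515,276),(279,27),(279,525))]
print('pan',((e[0]+e[1])/2).round(1),((e[2]+e[3])/2).round(1),np.linalg.norm(e[0]-e[1]),np.linalg.norm(e[2]-e[3]))
show('knob200',*f(280.5,297),200)
e=[onz(s,*f(*p),200)[:2] for p in((188,297),(373,297),(281,197),(281,397))];print('knob d',np.linalg.norm(e[0]-e[1]),np.linalg.norm(e[2]-e[3]))
a=show('on slot near',*f(277,410),152);b=show('on slot mouth',*f(274,510),152);d=b-a;print('slot ang',np.arctan2(d[1],d[0]))
l=onz(s,*f(241,500),152);r=onz(s,*f(307,500),152);print('w',np.linalg.norm(l-r))
st=manip.read_state();T=R.from_rotvec(st['tcp_rot']).as_matrix();tp=np.array(st['tcp_pos'])
zt=tp[2]+26
for n,(p,q) in {'mouth':((620,90),(734,90)),'inner':((628,250),(732,250))}.items():
    p=onz(s,*g(*p),zt);q=onz(s,*g(*q),zt);print(n,np.linalg.norm(p-q).round(1),(T.T@((p+q)/2-tp)).round(1))
# right edge vertical wall bottom, held disc extents in tool frame
for n,p in {'L':(189,270),'R':(331,268),'B':(259,337)}.items(): print(n,(T.T@(onz(s,*p,zt)-tp)).round(1))
```

```text
pan [598.8 199.5] [601.2 198.6] 88.87161861105459 89.3318306097047
knob200 [601.  198.5 200. ]
knob d 25.86402835567047 26.752960199119457
on slot near [619.7 190.1 152. ]
on slot mouth [636.1 182.5 152. ]
slot ang -0.4352703770345771
w 12.15070432476918
mouth 12.7 [ 29.7  -0.  -26. ]
inner 12.2 [  9.5   0.3 -26. ]
L [  4.1 -30.8 -26. ]
R [  5.2  31.4 -26. ]
B [-32.2  -0.1 -26. ]
```

Run:
```python
from h import *
goal(600.5,198.7,156,2.72)
```

```text
t 8.78 pos [669.3 167.7 244.8] yaw 2.734 w 0.723 F [ 0.5 -0.  -5.3]
shift [0.0753 0.0012 0.0888] turn [-0.    -0.001  0.014]
```

>>> {"api": "send_rows", "payload": {"steps": [[0.5, 0, 0.001, 0.04, 0, 0, 0.014], [0.5, 0, 0.001, 0.075, 0, 0, 0.014], [0.5, 0, 0.001, 0.088, 0, 0, 0.014], [0.5, 0, 0.001, 0.088, 0, 0, 0.014], [0.5, 0, 0.001, 0.088, 0, 0, 0.014]]}}

```text
clock: 9.4
tcp_pos: [670.4, 168.8, 158.5]
tcp_rot: [0.658, 3.071, 0.001]
force: [0.5, 0.2, -4.5]
gripper_width: 0.724
```

```bash
python3 -c "
from h import *
snap('wrist','w8.png');snap('side','s8.png')
goal(600.5,198.7,156,2.72)
im=cv2.imread('pics/s8.png');cv2.imwrite('pics/s8c.png',cv2.resize(im[90:220,180:310],None,fx=4.6,fy=4.6,interpolation=2))"
```

```text
t 9.5 pos [670.3 168.8 158.2] yaw 2.72 w 0.729 F [ 0.3 -0.7 -4.8]
shift [ 0.0759 -0.0013  0.0022] turn [ 0.001  0.001 -0.   ]
```

View pics/w8.png

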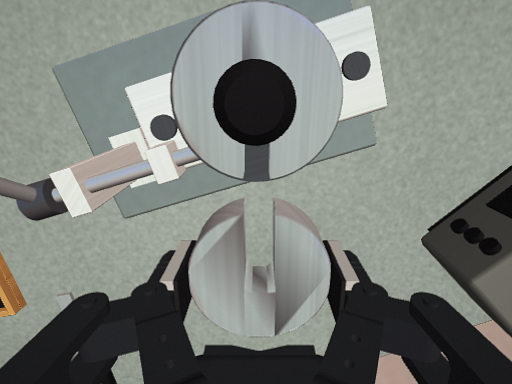

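View pics/s8c.png

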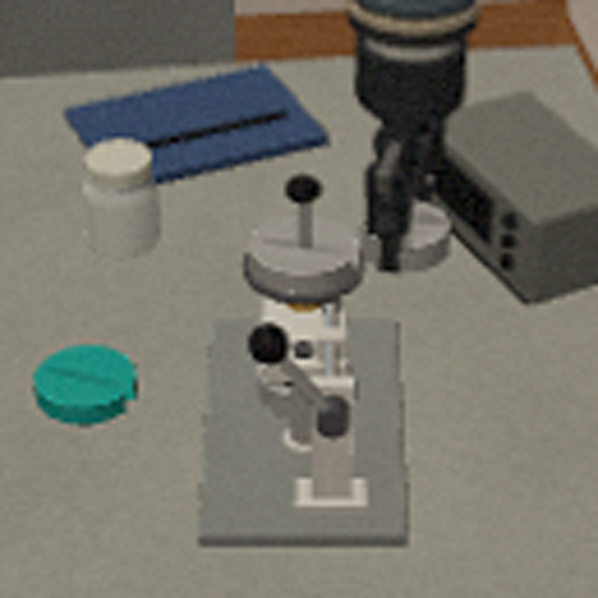

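Run:
```python
from h import *
s=load('w8'); im=s['color']
m=((im.max(2)<45)).astype(np.uint8); m[150:]=0;m[:,:205]=0;m[:,305:]=0
c=max(cv2.findContours(m,cv2.RETR_EXTERNAL,cv2.CHAIN_APPROX_NONE)[0],key=cv2.contourArea)
(u,v),(a,b),_=cv2.fitEllipse(c);print(u,v,a,b)
st=manip.read_state();T=R.from_rotvec(st['tcp_rot']).as_matrix();tp=np.array(st['tcp_pos'])
p=onz(s,u,v,200);print(p.round(1),'tool',(T.T@(p-tp)).round(1))
zt=tp[2]+26
for v_,a_,b_ in((216,245,274),(255,247,273)):
    P=(onz(s,a_,v_,zt)+onz(s,b_,v_,zt))/2;print('slot',(T.T@(P-tp)).round(1))
# mass_on extents at z152: left/right
for a_,b_,v_ in((172,342,92),):
    P=(onz(s,a_,v_,152)+onz(s,b_,v_,152))/2;print('on',P.round(1),(T.T@(P-tp)).round(1),np.linalg.norm(onz(s,a_,v_,152)-onz(s,b_,v_,152)))
P=(onz(s,244,165,152)+onz(s,270,165,152))/2;print('onslot',(T.T@(P-tp)).round(1))
```

```text
254.2607879638672 101.87703704833984 81.05635833740234 85.58784484863281
[600.8 198.3 200. ] tool [ 75.5  -1.5 -41.8]
slot [ 29.6   0.2 -26. ]
slot [ 11.4   0.4 -26. ]
on [598.5 200.  152. ] [78.3 -0.9  6.2] 78.95289438104945
onslot [43.7 -1.   6.2]
```

>>> {"api": "send_rows", "payload": {"steps": [[0.5, 0.008, -0.0016, 0.001, 0, 0, 0], [0.5, 0.022, -0.0016, 0.001, 0, 0, 0], [0.5, 0.035, -0.0016, 0.001, 0, 0, 0], [0.5, 0.044, -0.0016, 0.001, 0, 0, 0], [0.5, 0.05, -0.0016, 0.001, 0, 0, 0], [0.5, 0.05, -0.0016, 0.001, 0, 0, 0]]}}

```text
clock: 10.25
tcp_pos: [623.9, 187.9, 157.4]
tcp_rot: [0.657, 3.071, 0.001]
force: [-0.4, -1.0, -5.1]
gripper_width: 0.726
```

```bash
python3 -c "
from h import *
snap('wrist','w9.png')
goal(600.5,198.7,156,2.72)"
```

```text
t 10.3 pos [624.1 187.8 157.3] yaw 2.72 w 0.728 F [ 0.8  0.5 -4.8]
shift [0.026  0.0003 0.0013] turn [ 0.001  0.001 -0.   ]
```

View pics/w9.png

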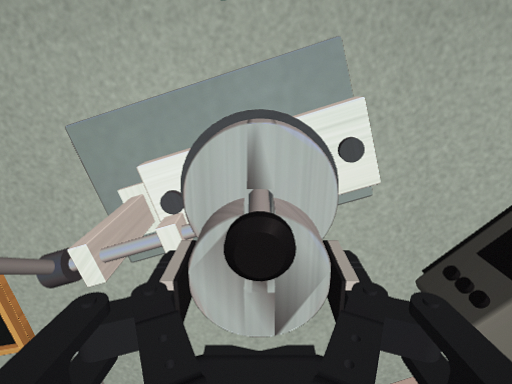

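>>> {"api": "send_rows", "payload": {"steps": [[0.5, 0.008, 0, 0, 0, 0, 0], [0.5, 0.016, 0, 0, 0, 0, 0], [0.5, 0.022, 0, 0, 0, 0, 0], [0.5, 0.0257, 0, 0, 0, 0, 0], [0.5, 0.0257, 0, 0, 0, 0, 0], [0.5, 0.0257, 0, 0, 0, 0, 0]]}}

```text
clock: 11.05
tcp_pos: [600.8, 198.3, 157.3]
tcp_rot: [0.658, 3.07, 0.001]
force: [0.3, 0.4, -4.6]
gripper_width: 0.728
```

```bash
python3 -c "
from h import *
snap('wrist','w10.png');snap('side','s10.png')
goal(600.5,198.7,156,2.72)
im=cv2.imread('pics/s10.png');cv2.imwrite('pics/s10c.png',cv2.resize(im[90:220,180:310],None,fx=4.6,fy=4.6,interpolation=2))"
```

```text
t 11.15 pos [600.9 198.2 157.3] yaw 2.719 w 0.727 F [ 0.7 -0.7 -3.8]
shift [0.0005 0.0003 0.0013] turn [ 0.001  0.001 -0.001]
```

View pics/w10.png

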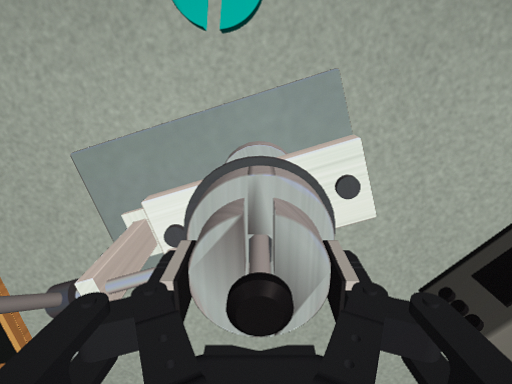

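View pics/s10c.png

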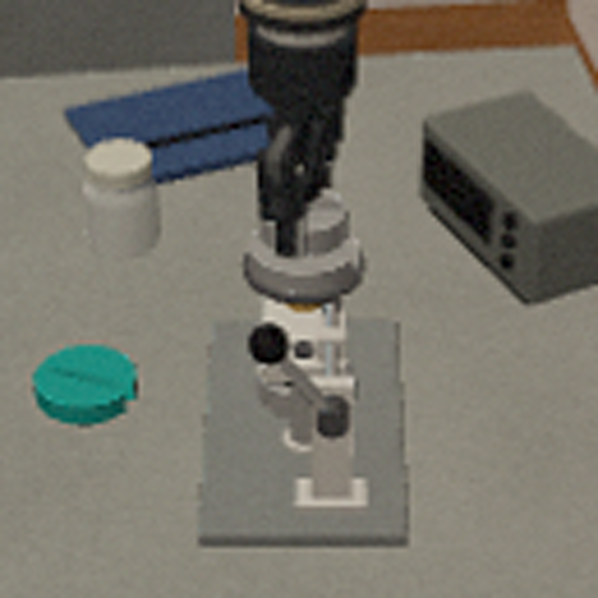

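>>> {"api": "send_rows", "payload": {"steps": [[0.5, 0, 0, 0.004, 0, 0, 0], [0.5, 0, 0, 0.007, 0, 0, 0], [0.5, 0, 0, 0.0075, 0, 0, 0], [0.5, 0, 0, 0.008, 0, 0, 0], [0.5, 0, 0, 0.008, 0, 0, 0]]}}

```text
clock: 11.78
tcp_pos: [600.9, 198.3, 149.3]
tcp_rot: [0.658, 3.07, 0.001]
force: [0.3, 0.3, -4.5]
gripper_width: 0.724
```

>>> {"api": "send_rows", "payload": {"steps": [[0.5, 0, 0, 0.001, 0, 0, 0], [0.5, 0, 0, 0.0015, 0, 0, 0], [0.5, 0, 0, 0.0015, 0, 0, 0]]}}

```text
clock: 12.15
tcp_pos: [600.9, 198.3, 148.0]
tcp_rot: [0.658, 3.07, 0.001]
force: [-0.3, -0.2, -3.4]
gripper_width: 0.728
```

>>> {"api": "send_rows", "payload": {"steps": [[0.5, 0, 0, 0.0007, 0, 0, 0], [0.5, 0, 0, 0.0007, 0, 0, 0]]}}

```text
clock: 12.4
tcp_pos: [601.0, 198.2, 147.9]
tcp_rot: [0.658, 3.07, 0.002]
force: [-4.3, -2.5, 5.8]
gripper_width: 0.726
```

>>> {"api": "send_rows", "payload": {"steps": [[0.85, 0, 0, 0, 0, 0, 0], [0.95, 0, 0, 0, 0, 0, 0], [1, 0, 0, 0, 0, 0, 0], [1, 0, 0, 0, 0, 0, 0]]}}

```text
clock: 12.9
tcp_pos: [601.0, 198.3, 147.8]
tcp_rot: [0.658, 3.07, 0.002]
force: [0.3, 0.0, 0.2]
gripper_width: 1.0
```

```bash
python3 -c "
from h import *
snap('wrist','w11.png')
goal(600.5,198.7,156,2.72)"
```

```text
t 12.95 pos [601.  198.3 147.8] yaw 2.719 w 1.006 F [ 0.   0.2 -0.7]
shift [ 0.0006  0.0002 -0.0082] turn [ 0.002  0.002 -0.001]
```

View pics/w11.png

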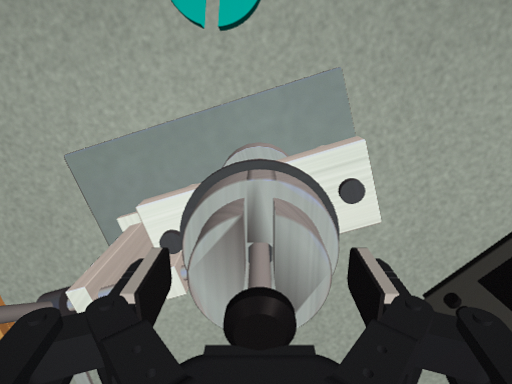

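>>> {"api": "send_rows", "payload": {"steps": [[1, 0, 0, -0.03, 0, 0, 0], [1, 0, 0, -0.07, 0, 0, 0], [1, -0.01, 0, -0.11, 0, 0, 0], [1, -0.05, 0, -0.11, 0, 0, 0], [1, -0.06, 0, -0.11, 0, 0, 0], [1, -0.06, 0, -0.11, 0, 0, 0]]}}

```text
clock: 13.7
tcp_pos: [655.9, 173.2, 257.2]
tcp_rot: [0.659, 3.07, 0.001]
force: [-0.3, 0.6, 0.4]
gripper_width: 1.001
```

```bash
python3 -c "
from h import *
s=snap('wrist','w12.png');snap('side','s12.png')
goal(600.5,198.7,156,2.72)
im=cv2.imread('pics/s12.png');b=cv2.resize(im[115:185,215:275],None,fx=6,fy=6,interpolation=2)
w=cv2.imread('pics/w12.png');a=cv2.resize(w[:170,175:345],None,fx=2.5,fy=2.5,interpolation=2)
o=np.zeros((430,790,3),np.uint8);o[:a.shape[0],:a.shape[1]]=a;o[:b.shape[0],428:428+b.shape[1]]=b;cv2.imwrite('pics/c12.png',o)"
```

```text
t 13.8 pos [655.1 173.8 257.8] yaw 2.72 w 1.002 F [0.5 0.8 0.5]
shift [0.0602 0.0002 0.1017] turn [ 0.002  0.002 -0.   ]
```

View pics/c12.png

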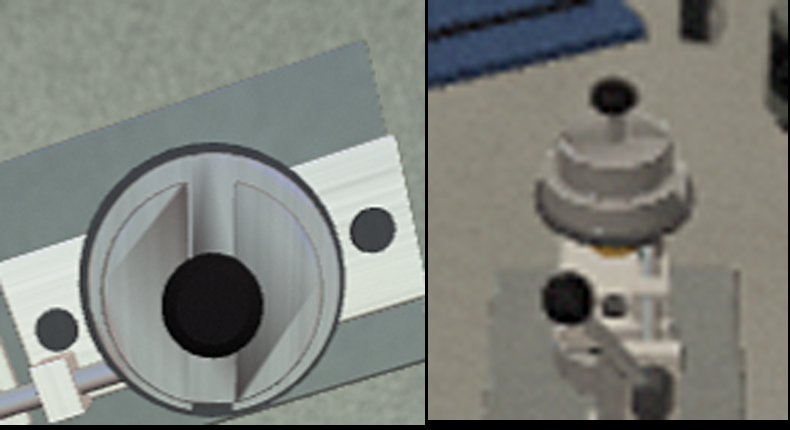

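Run:
```python
from h import *
s=load('w12');f=lambda a,b:(175+(a+.5)/2.5-.5,(b+.5)/2.5-.5)
def fit(n,pts,z):
    P=np.array([onz(s,*f(*p),z)[:2] for p in pts]);A=np.c_[2*P,np.ones(len(P))];q=np.linalg.lstsq(A,(P**2).sum(1),rcond=None)[0];print(n,q[:2].round(1),'r',np.sqrt(q[2]+q[0]**2+q[1]**2).round(1))
fit('thick',[(187,183),(236,183),(102,285),(321,290),(300,230),(188,402),(236,402),(120,345),(305,345)],174)
fit('on',[(188,153),(86,270),(336,270),(240,153),(110,370),(318,365),(192,408),(232,408)],152)
fit('pan',[(212,143),(81,278),(344,278),(212,416)],134)
fit('knob',[(162,305),(263,305),(212,253),(212,358)],200)
st=manip.read_state();print(st['qpos'].round(3))
```

```text
thick [601.3 198.1] r 31.3
on [600.7 198.4] r 40.2
pan [601.5 198.4] r 44.5
knob [601.6 198.1] r 13.1
[0.259 0.628 0.654 1.594 0.    0.681]
```

Run:
```python
from h import *
print('w6',onz(load('w6'),286.5,126,174),'w7',onz(load('w7'),40.5,128,174),'w5',onz(load('w5'),281.5,126,174))
print(tri(load('w6'),(286.5,126),load('w7'),(40.5,128)))
print('axis end? w7 hub',onz(load('w7'),110,163,112), 'w6', onz(load('w6'),300,65,112))
s=load('w7');a=onz(s,106,71,10);b=onz(s,325,1,10);print('edge',a,b,np.arctan2(*(b-a)[:2]))
t=load('top0');a=onz(t,145+57/4,160+32/4,10);b=onz(t,145+372/4,160+72/4,10);print(a,b)
```

```text
w6 [560.17941384  51.83846114 174.        ] w7 [559.85097973  51.5244103  174.        ] w5 [560.00877393  51.8639949  174.        ]
[560.08809139  51.87661671 174.52091611]
axis end? w7 hub [600.30632219  48.27135094 112.        ] w6 [603.31127572  43.88774047 112.        ]
edge [507.09358664  46.00168342  10.        ] [539.95827303 300.38930009  10.        ] 0.128479737252388
[686.95435381 281.05501154  10.        ] [654.04816516  27.31422398  10.        ]
```

```bash
python3 -c "
from h import *
goal(515.4,57.6,245,3.01)"
```

```text
t 13.8 pos [655.1 173.8 257.8] yaw 2.72 w 1.002 F [0.5 0.8 0.5]
shift [ 0.0799 -0.1633  0.0124] turn [ 0.001  0.002 -0.29 ]
```

>>> {"api": "send_rows", "payload": {"steps": [[0, 0.02, -0.04, 0, 0, 0, -0.1], [0, 0.045, -0.09, 0, 0, 0, -0.2], [0, 0.068, -0.14, 0.012, 0, 0, -0.29], [0, 0.08, -0.163, 0.012, 0, 0, -0.29], [0, 0.08, -0.163, 0.012, 0, 0, -0.29], [0, 0.08, -0.163, 0.03, 0, 0, -0.29], [0, 0.08, -0.163, 0.07, 0, 0, -0.29], [0, 0.08, -0.163, 0.09, 0, 0, -0.29], [0, 0.08, -0.163, 0.09, 0, 0, -0.29]]}}

```text
clock: 14.92
tcp_pos: [514.9, 58.6, 166.4]
tcp_rot: [-0.206, -3.135, -0.001]
force: [0.3, 0.6, 0.3]
gripper_width: 0.0
```

```bash
python3 -c "
from h import *
snap('wrist','w13.png')
goal(560,51.8,168,3.01)"
```

```text
t 14.97 pos [515.6  58.5 167.6] yaw 3.01 w 0.0 F [-0.8 -0.5  1.4]
shift [-0.0449 -0.0008 -0.0003] turn [0.001 0.002 0.   ]
```

View pics/w13.png

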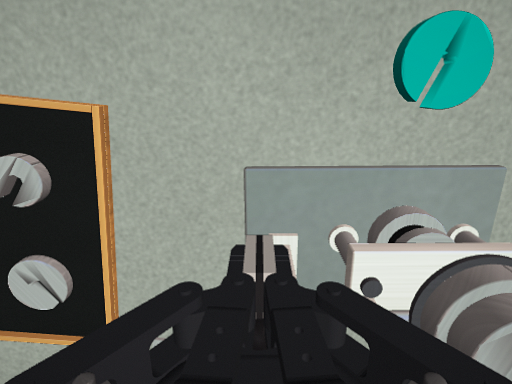

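>>> {"api": "send_rows", "payload": {"steps": [[0, -0.012, -0.0008, 0, 0, 0, 0], [0, -0.022, -0.0008, 0, 0, 0, 0], [0, -0.032, -0.0008, 0, 0, 0, 0], [0, -0.042, -0.0008, 0, 0, 0, 0], [0, -0.052, -0.0008, 0, 0, 0, 0], [0, -0.062, -0.0008, 0, 0, 0, 0], [0, -0.072, -0.0008, 0, 0, 0, 0], [0, -0.08, -0.0008, 0, 0, 0, 0], [0, -0.088, -0.0008, 0, 0, 0, 0], [0, -0.095, -0.0008, 0, 0, 0, 0], [0, -0.098, -0.0008, 0, 0, 0, 0]]}}

```text
clock: 16.35
tcp_pos: [612.9, 44.8, 167.5]
tcp_rot: [0.206, 3.134, 0.001]
force: [-1.8, -0.0, -1.4]
gripper_width: 0.001
```

```bash
python3 -c "
from h import *
snap('side','s14.png')
goal(644,40.5,168,3.01)
im=cv2.imread('pics/s14.png');cv2.imwrite('pics/s14c.png',cv2.resize(im[90:220,180:310],None,fx=4.6,fy=4.6,interpolation=2))"
```

```text
t 16.4 pos [613.   44.8 167.5] yaw 3.01 w -0.0 F [-1.   0.   1.2]
shift [-0.0313 -0.0002 -0.0004] turn [0.001 0.001 0.   ]
```

View pics/s14c.png

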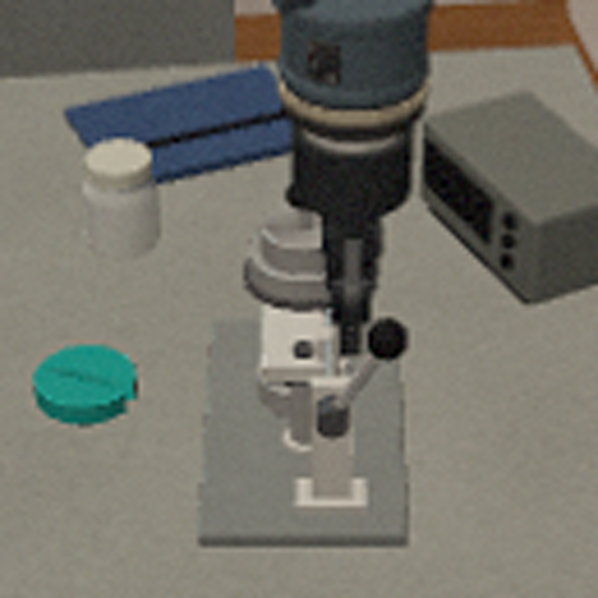

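>>> {"api": "send_rows", "payload": {"steps": [[0, -0.003, 0, 0, 0, 0, 0], [0, -0.006, 0, 0, 0, 0, 0], [0, -0.006, 0, 0, 0, 0, 0]]}}

```text
clock: 16.77
tcp_pos: [619.2, 44.0, 167.6]
tcp_rot: [0.206, 3.133, 0.001]
force: [-0.2, -0.3, -0.7]
gripper_width: -0.002
```

>>> {"api": "send_rows", "payload": {"steps": [[0, -0.002, 0, 0, 0, 0, 0], [0, -0.004, 0, 0, 0, 0, 0], [0, -0.004, 0, 0, 0, 0, 0]]}}

```text
clock: 17.15
tcp_pos: [620.3, 43.8, 167.3]
tcp_rot: [-0.205, -3.131, -0.002]
force: [-24.5, 3.3, 9.3]
gripper_width: -0.0
```

>>> {"api": "send_rows", "payload": {"steps": [[0, 0.02, 0, 0, 0, 0, 0], [0, 0.06, 0, -0.01, 0, 0, 0], [0, 0.1, 0, -0.06, 0, 0, 0], [0, 0.15, 0, -0.11, 0, 0, 0], [0, 0.17, 0, -0.12, 0, 0, 0], [0, 0.17, 0, -0.12, 0, 0, 0]]}}

```text
clock: 17.9
tcp_pos: [452.0, 66.2, 290.2]
tcp_rot: [0.205, 3.134, 0.003]
force: [1.4, 0.3, 0.5]
gripper_width: -0.003
```

Run:
```python
from h import *
s=snap('side','s15.png');t=snap('top','t15.png')
goal(644,40.5,168,3.01)
a=cv2.resize(cv2.imread('pics/s15.png')[110:210,205:285],None,fx=4.8,fy=4.8,interpolation=2)
b=cv2.resize(cv2.imread('pics/t15.png')[155:235,150:245],None,fx=4.2,fy=4.2,interpolation=2)
o=np.zeros((480,790,3),np.uint8);o[:a.shape[0],:a.shape[1]]=a;o[:b.shape[0],388:388+b.shape[1]]=b;cv2.imwrite('pics/c15.png',o)
```

```text
t 18.0 pos [452.7  65.9 288. ] yaw 3.011 w 0.001 F [ 0.  -0.3 -0.5]
shift [-0.1933 -0.0004  0.1195] turn [ 0.001 -0.003  0.001]
```

View pics/c15.png

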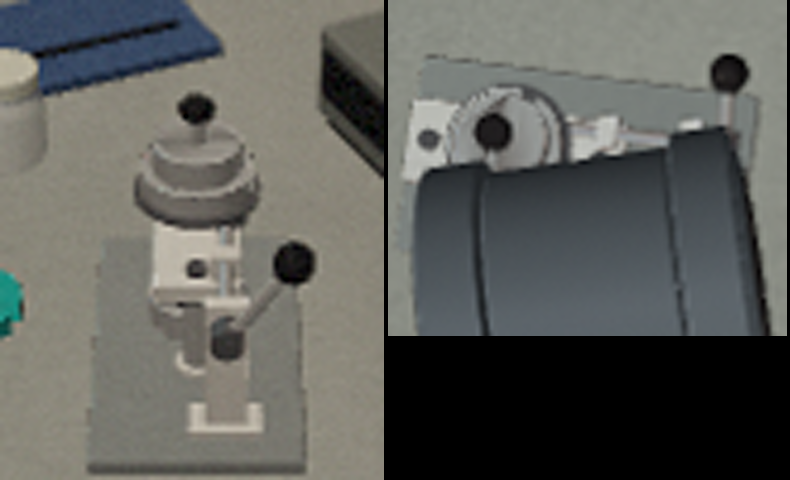

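View pics/s15.png

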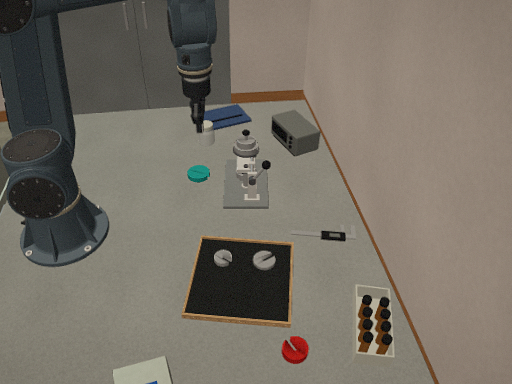

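Run:
```python
from h import *
p=tri(load('side0') if 0 else load('s15'),(266,164.8),load('t15'),(231.2,172.4));print(p, np.arctan2((p[0]-602)/.992,p[2]-112)+.6)
k=tri(load('s15'),(205+197/4.8,110+109/4.8),load('t15'),(150+105/4.2,155+132/4.2));print('stem knob',k)
```

```text
[644.24497639  41.66894874 172.24822691] 1.2152996735489174
stem knob [601.79069304 199.11388286 190.37234247]
```

```bash
python3 -c "
from h import *
print(manip.job_done())"
```

```text
the job is handed in; nothing more can be done
None
```

The thickest mass is on the stem, flat on the mass already there with its slot opposite, and the lever is swung fully over. I handed the job in at about 18 s of the 51 s allowed.

**One thing disagreed with the brief.** It says the lower mass's slot faces roughly the robot. The pictures showed it facing away from the robot, at about -0.43 rad. I went by the pictures and slid the thick mass on from the far side, with its slot facing the robot.

**Last checks:**
- **Before lowering:** thick mass, lower mass, pan and stem knob centres all agreed within about 1 mm. The slots were opposite within about 0.03 rad, and the mass was let go and lying flat.
- **Lever:** it stopped at about 1.2 rad by triangulation, pressing 24 N against the end stop.
- **After lowering:** the stem knob measured about 7 mm lower, against 6 mm expected. The stack still looked flat, and the gripper was clear of everything.
- **Other objects:** the other masses, calliper and jar look untouched in the final picture. I did not measure them.
- **Not repeated:** I did not take a close wrist-camera view of the stack after lowering, so its final centring was only judged from the side and partly hidden top views.

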